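# Reset the contact force of a sanding head at its console

## Task

The sanding head's contact force has to be changed. Swing the console's lever fully away from the robot to hold, then with a fingertip lightly roll the wheel in the panel slot until the pointer stands in line with the tip of the arrow-shaped marker (not the round one), and then swing the lever fully back towards the robot to run, with the pointer still in line. Leave the wheel alone unless the lever is at hold, move the pointer only by the wheel, and leave the other things on the bench where they are.

Things in the scene. Friction and masses are not known exactly. Their poses are not given: they have to be found in the camera images.
- dial_top (a point): Top of the edge wheel's rim while unpressed: a black ribbed rubber wheel, 100 mm across, 18 mm wide, standing 12 mm proud of the console's panel through a slot 24 x 84 mm, its axle level and 50 mm below this point. The point is fixed to the console, with its axes; the rim's top moves along y. Sprung: sinks from 4 N on top, 5 mm at 7 N, then solid. Rolling it takes 0.6 N at the rim.
- dial (a joint): Angle of the edge wheel (rad, -1.8 to 1.8). It grows as the top of the rim moves towards the console's +y; 1 rad is 50 mm of rim travel and carries the pointer 30 mm the same way (+y). It stays where it is left.
- pointer_tip (a point): Tip of the steel pointer, a 56 mm bar with a dark block on it and a thin nose, lying across a 124 mm slot along the console's y, beyond the wheel (slot 90 mm farther along x). The tip is its end away from the robot (console's +x), 8.5 mm above the panel; the pointer stands 16 mm high. It slides along the console's y only, driven by the wheel, and sinks with it.
- arrow_marker: Arrow-shaped marker: a dark steel block 34 x 18 x 12 mm fixed on the panel just beyond the pointer, its point towards pointer and robot. Origin within 3 mm of its point, on the panel; x runs along the block away from the point, y along the pointer's travel. The pointer is set when its tip is at y = 0 of this frame, within 4 mm.
- round_marker: The round marker, a dark steel disc 24 mm in diameter and 12 mm high fixed on the panel in the same row, for another job: not the one to set to. Its centre is 12 mm from the origin along x.
- lever (a joint): Angle of the steel toggle lever (rad, 0 to 1): 0 leaning to the console's -x side, towards the robot (run); 1 leaning to +x, away from the robot (hold). It stays where it is left. Fully home means within 0.12 rad of the end.
- lever_tip (a point): Centre of the 26 mm ball at the end of the steel toggle lever (10 mm rod, 100 mm from pivot to ball centre). The pivot is 122 mm above the table on a black block 70 x 50 x 25 mm, level, along the console's y. The ball stands 48 mm to the console's -x of the pivot at run and 48 mm to its +x at hold, 88 mm above the pivot. About 0.6 N at the ball moves it.
- console: Dark grey control console with a lighter top panel, 240 (x) x 340 (y) x 100 mm high, fixed. Origin at the centre of its underside; x away from the robot at yaw 0 (it may stand turned up to 0.35 rad), y left, z up. On its panel (z = 100), in console mm: wheel top (-45, 55), pointer slot (45, 55), lever pivot (-5, -105).
- pad: Bystander, to be left alone: a round rubber backing pad, 56 mm across and 24 mm high, lying on the console beside the wheel.
- disc_pile: Bystander, to be left alone: a pile of round grey abrasive discs, 124 mm across and 24 mm high, left of the console.
- wrench: Bystander, to be left alone: an open wrench, 170 mm long, beyond the console.
- sand_block: Bystander, to be left alone: a cork sanding block, 70 x 120 x 30 mm, right of the console.
- spray: Bystander, to be left alone: an upright bottle, 60 mm across and 150 mm high, left of and beyond the console.
- mug: Bystander, to be left alone: a white mug, 90 mm high, right of and beyond the console.
- brush: Bystander, to be left alone: a brush, 180 mm long, beyond the console on the right.

How it is judged:
On the way, in this order (a step that is already met when the one before it is completed fails the run):
1. the lever is fully at hold (value of joint lever above 0.88 rad), for 0.2 s.
2. with the lever at hold, the pointer has been brought in line with the arrow-shaped marker and the wheel is let go (value of joint lever above 0.88 rad and y of pointer_tip in the frame of arrow_marker between -0.004 and 0.004 m and contact force between the fingers and dial below 0.1 N), for 0.3 s.
3. the lever is back fully at run with the pointer still in line (value of joint lever below 0.12 rad and y of pointer_tip in the frame of arrow_marker between -0.004 and 0.004 m), for 0.2 s.
At the end, for the whole second after the job is handed in: The lever is fully back at run (within 0.12 rad), the pointer tip is in line with the arrow-shaped marker within 4 mm, and the wheel is at rest (all of step 3 and velocity of joint dial between -0.05 and 0.05 rad/s); the robot touches nothing.
It fails at once if the wheel is touched while the lever is not at hold (value of joint lever below 0.7 rad and contact force between any of the fingers, the arm and dial above 1 N).
It fails at once if the pointer is touched (contact force between any of the fingers, the arm and pointer above 1 N).
It fails at once if the wheel is pressed hard (over 25 N) (contact force between the fingers and dial above 25 N).
It fails at once if another thing on the bench is moved by more than 30 mm (distance of any of pad, disc_pile, wrench, sand_block, spray, mug, brush from where it was at the start of the episode above 0.03 m).
It also fails if it takes over 54 s, if anything falls off the work surface, if the arm or the gripper's body presses on something with over 40 N, if the wrist force passes 120 N, or if a joint passes its speed limit or range.

## Robot

A 6-joint arm with a two-finger parallel gripper is mounted at the origin on the work surface. World frame = base frame: x ahead of the robot, y to its left, z up, the work surface at z = 0. Lengths are in m, angles in rad, forces in N, time in s.
With the tool pointing down it reaches from about 0.3 to 0.875 m from the base axis. Payload 6.4 kg.
Tool frame: the origin (TCP) lies midway between the tips of the shut fingers; the grasp point (between the pads) lies 19 mm behind it; z points along the fingers, y is the direction in which the jaws open and shut (so a half turn about z gives the same grasp; the last joint's range is limited). The gripper opens to 85 mm and grips with 20 to 120 N. Pads are 22 mm wide; open, the fingers measure 114 mm over their backs; the gripper's body (76 mm by 85 mm) begins 54 mm behind the grasp point. The pads swing forward as they close: fully open they stand 13 mm farther back than shut.
Start: joints at [0.959, 0.181, 1.607, -0, 1.354, -0.206], TCP at [0.227, 0.528, 0.231] pointing down, gripper open.
Joint ranges: [-2.99, 2.99], [-0.89, 2.07], [0.3, 2.58], [-1.14, 4.28], [0, 2.63], [-3.12, 3.12]. Speed limits (rad/s): [2.57, 2.57, 3.01, 3.14, 3.14, 3.14].

## Interface

Orientations are given as a unit quaternion [w, x, y, z].
In Python, from workcell import bot, viewer gives the robot as it stands.
- The arm moves only by the tool servo_tool, never from a script. Its argument "steps" is a list that holds one entry, the list of rows, each a list of 7 numbers: the turn, a rotation vector about the tool's x, y, z in rad, then the shift along the tool's x, y, z in cm, then the opening, from 0 (shut) to 1 (fully open). In form: [[[wx, wy, wz, dx, dy, dz, hand], ...]]. A call has 1 to 20 rows; each row shifts and turns the pose as measured when the row begins, along the tool's axes as they then stand; what a row does not reach is not made up. A row lasts 1/10 s, in which the tool goes at most 50 mm and 8.59 degrees, less where a joint would pass 70% of its speed; a pose out of reach is approached as far as the arm can. A call with a gripper value outside its range is refused whole. The fingers move at their own pace and stop on an object; "newtons" is the grip in N (left out, the last holds). Time passes only in rows, so rows that do not move let the fingers close. It gives the time, the measured TCP pose, the force and the opening at its end, in the units of the state.
- bot.observe(): the state, without advancing time (a new reading comes with each control period).
- viewer.grab_frame(name): name is "scene" or "side" or "wrist"; returns (picture, depth): 384x512x3 uint8, red, green, blue; 384x512 float32, m along the optical axis (not along the pixel's ray), 0 where there is no reading.
- viewer.get_calibration(name): a dict with "fovy" (degrees; the focal length in pixels is half the picture's height over the tangent of half this angle, whatever the lens; pixels are square), "cx", "cy" (the principal point, pixels), "rvec" (rotation vector, rad) and "tvec" (3), from world to camera coordinates, as OpenCV has them. Camera axes: x right, y down, z forward; pixel columns grow to the right and rows downward; lengths in m; the calibration is good to about 2 mm. A picture is of the moment at which its call begins: read the wrist's pose just before it. get_calibration takes no time and is no camera call; for the wrist camera it gives the pose at the moment of the call.
- bot.finish_job(): hands the job in, once; it reports no verdict.
The state is a dict: "t": time; "joint_pos": joint angles; "joint_vel": joint speeds; "joint_efforts": joint torques, N m; "eef_pos": TCP position; "tool_rot": TCP orientation; "wrist_force": force on the tool from outside, world axes, zero at the start; "moment": the same for the moment, N m; "width": opening from 0.0 (shut) to 1.0 (fully open).
Only numpy, scipy, OpenCV 4.12 (cv2) and the standard library are available. Lean on these libraries where they do the work, as an engineer would, in place of code of your own. Each camera call takes 0.05 s, during which the arm holds its last target.

## Working session

There is one attempt and no reset: what is moved stays moved. The work goes in short steps, Python scripts to look and compute and a tool call to move; the robot and the scene stay as the last step left them, time stands still between calls to the robot, and variables do not carry over. Pictures are saved under pics/ and viewed, and the job is handed in when it is done.

Besides the shell and the picture viewer there is one more tool, called after "Request:" as name(argument=value, ...), one argument or row to a line, values as JSON. servo_tool: Moves the arm, as the interface text tells. Its arguments: {"type":"object","properties":{"steps":{"type":"array","items":{"type":"array","items":{"type":"array","items":{"type":"number"}}}},"newtons":{"type":"number"}},"required":["steps"]}

```bash
mkdir -p pics; ls
python3 - <<'E'
from workcell import bot, viewer
import cv2,numpy as np
print(bot.observe())
for n in ("scene","side","wrist"):
    c=viewer.get_calibration(n);print(n,c)
    p,d=viewer.grab_frame(n)
    cv2.imwrite(f"pics/{n}0.png",p[:,:,::-1]);np.savez(f"pics/{n}0.npz",p=p,d=d,**{k:np.array(v) for k,v in c.items()})
E
```

```text
pics
{'t': 0.0, 'joint_pos': array([ 9.58724212e-01,  1.81521496e-01,  1.60799148e+00, -3.99731728e-05,
        1.35377501e+00, -2.06292525e-01]), 'joint_vel': array([-0.00177276, -0.00044194,  0.00229116,  0.00196016,  0.00080717,
       -0.00084718]), 'joint_efforts': array([-2.99070070e-04, -4.44879878e+01, -3.51324320e+01, -4.49378576e-04,
        9.55071329e-03, -7.12188324e-06]), 'eef_pos': array([0.22664888, 0.52786127, 0.23040311]), 'tool_rot': array([-3.19349539e-04,  2.01496385e-01,  9.79488891e-01, -7.85454113e-04]), 'wrist_force': array([-0.13333779, -0.32036098, -0.28198363]), 'moment': array([ 0.0299552 , -0.01122385, -0.05086343]), 'width': 0.9960462778446351}
scene {'fovy': 43.642418395681524, 'cx': 260.2818258203018, 'cy': 196.84317184790388, 'rvec': array([ 2.23913507,  0.71232498, -0.32859827]), 'tvec': array([-0.51027665, -0.11165017,  1.56138611])}
side {'fovy': 52.214137358429184, 'cx': 256.9538941769078, 'cy': 189.25721978397547, 'rvec': array([ 2.44436166, -0.22563443,  0.06099458]), 'tvec': array([-0.60632939,  0.1920848 ,  0.95604153])}
wrist {'fovy': 59.1203960855621, 'cx': 258.046710792682, 'cy': 193.2968132033599, 'rvec': array([-2.39799526, -1.57935185, -0.24624545]), 'tvec': array([-0.57359894, -0.0394969 ,  0.37989428])}
```

View pics/scene0.png

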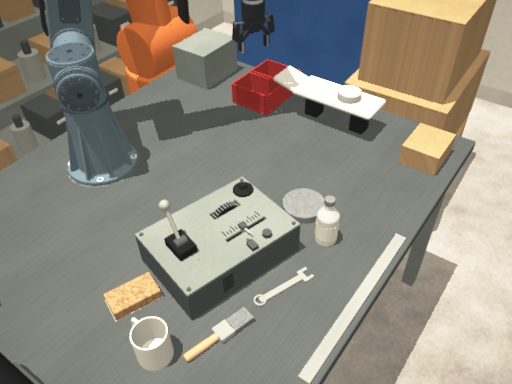

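View pics/side0.png

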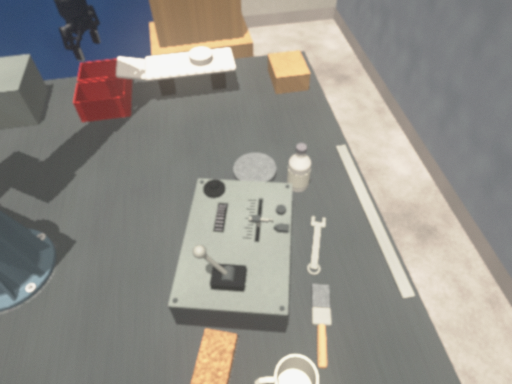

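View pics/wrist0.png

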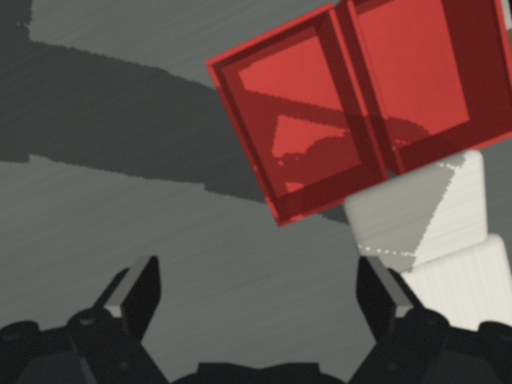

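```bash
cat > h.py <<'E'
import cv2,numpy as np
class Cam:
    def __init__(s,c,shape=(384,512)):
        s.f=shape[0]/2/np.tan(np.radians(float(c['fovy']))/2)
        s.K=np.array([[s.f,0,float(c['cx'])],[0,s.f,float(c['cy'])],[0,0,1]])
        s.rv=np.array(c['rvec'],float);s.t=np.array(c['tvec'],float);s.R=cv2.Rodrigues(s.rv)[0];s.C=-s.R.T@s.t
    def ray(s,px):
        px=np.atleast_2d(np.array(px,float));h=np.c_[px,np.ones(len(px))]
        return (np.linalg.inv(s.K)@h.T).T@s.R
    def plane(s,px,z):
        r=s.ray(px);k=(z-s.C[2])/r[:,2];return s.C+r*k[:,None]
    def proj(s,P):
        return cv2.projectPoints(np.atleast_2d(np.array(P,float)),s.rv,s.t,s.K,None)[0][:,0]
    def cloud(s,d):
        v,u=np.mgrid[:d.shape[0],:d.shape[1]]
        r=np.c_[u.ravel(),v.ravel()]
        return (s.C+s.ray(r)*d.ravel()[:,None]).reshape(*d.shape,3)
def load(n):
    z=np.load(f'pics/{n}.npz');return z['p'],z['d'],Cam(z)
def grab(n,name):
    from workcell import viewer
    c=viewer.get_calibration(n);p,d=viewer.grab_frame(n)
    cv2.imwrite(f"pics/{name}.png",p[:,:,::-1]);np.savez(f"pics/{name}.npz",p=p,d=d,**{k:np.array(v) for k,v in c.items()})
    return p,d,Cam(c)
def crop(p,box,k,name):
    x0,y0,x1,y1=box;cv2.imwrite(f"pics/{name}.png",cv2.resize(p[y0:y1,x0:x1,::-1],None,fx=k,fy=k,interpolation=cv2.INTER_CUBIC))
E
python3 - <<'E'
from h import *
p,d,c=load('scene0');crop(p,(130,170,310,310),4,'sc_c')
P=c.cloud(d);m=(abs(P[...,2]-.1)<.006)&(d>0)
m[:160]=0;m=m.astype('u1')
n,l,st,ce=cv2.connectedComponentsWithStats(m);i=1+st[1:,4].argmax();print(st[i])
q=P[l==i];print(q.mean(0));r=cv2.minAreaRect((q[:,:2]*1000).astype('f4'));print('scene',r)
p,d,c=load('side0');crop(p,(160,165,310,330),3.5,'si_c')
P=c.cloud(d);m=(abs(P[...,2]-.1)<.006)&(d>0);m=m.astype('u1')
m[:160]=0
n,l,st,ce=cv2.connectedComponentsWithStats(m);i=1+st[1:,4].argmax();print(st[i])
q=P[l==i];print(q.mean(0));r=cv2.minAreaRect((q[:,:2]*1000).astype('f4'));print('side',r)
E
```

```text
[ 135  176  166  121 8464]
[ 0.56561013 -0.09589948  0.09974779]
scene ((556.2225341796875, -80.29240417480469), (342.3856201171875, 247.06234741210938), 75.1417007446289)
[  168   179   124   138 12085]
[ 0.55244145 -0.10544108  0.10019891]
side ((555.2584228515625, -81.06430053710938), (343.1705017089844, 240.5712127685547), 75.08468627929688)
```

View pics/sc_c.png

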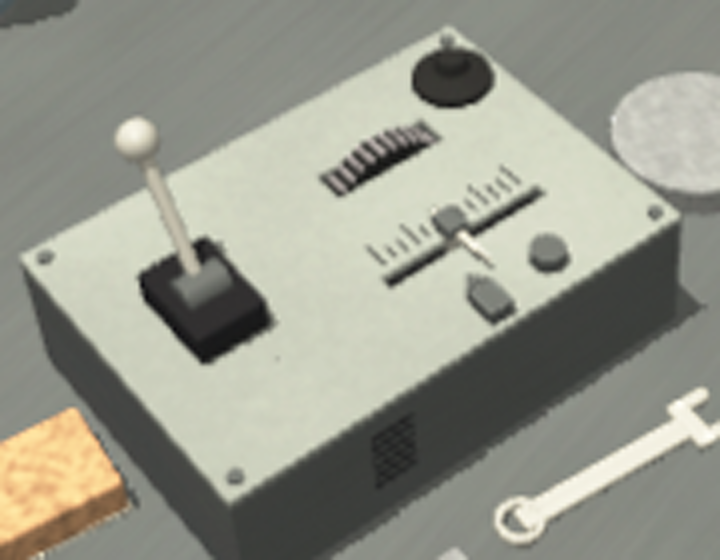

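View pics/si_c.png

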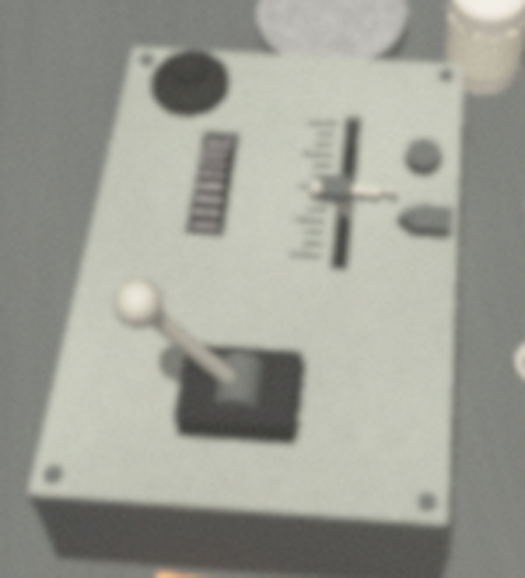

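```bash
cat >> h.py <<'E'
yaw=np.radians(-14.9);O=np.array([.5557,-.0807]);RY=np.array([[np.cos(yaw),-np.sin(yaw)],[np.sin(yaw),np.cos(yaw)]])
def w(x,y,z): return np.r_[O+RY@(np.array([x,y])/1000),z/1000]
def con(P): P=np.atleast_2d(P);return np.c_[(P[:,:2]-O)@RY*1000,P[:,2]*1000]
E
python3 - <<'E'
from h import *
np.set_printoptions(precision=1,suppress=True)
for n,box,k,pt,ar in (('scene0',(130,170,310,310),4,(492,267),(470,275)),('side0',(160,165,310,330),3.5,(397,197),(400,218))):
    p,d,c=load(n);im=cv2.resize(p[box[1]:box[3],box[0]:box[2],::-1],None,fx=k,fy=k,interpolation=cv2.INTER_CUBIC)
    f=lambda q:np.array(q)/k+box[:2]
    print(n,'ptr',con(c.plane(f(pt),.1085)),'arrow top',con(c.plane(f(ar),.112)))
    for P in [w(-120,-170,100),w(120,170,100),w(-120,170,100),w(120,-170,100),w(-45,55,112),w(-45,13,100),w(-45,97,100),w(45,55,100),w(45,-7,100),w(45,117,100),w(-5,-105,122),w(-53,-105,210)]:
        q=((c.proj(P)[0]-box[:2])*k).astype(int);cv2.circle(im,tuple(map(int,q)),3,(0,0,255),1)
    cv2.imwrite(f'pics/{n}_ov.png',im)
E
python3 -c "
import cv2,numpy as np
a=cv2.imread('pics/scene0_ov.png');b=cv2.imread('pics/side0_ov.png');a=a[:,:];b=cv2.resize(b,None,fx=.7,fy=.7)
"
```

```text
scene0 ptr [[ 86.9  45.1 108.5]] arrow top [[ 85.9  28.9 112. ]]
side0 ptr [[ 81.4  43.8 108.5]] arrow top [[ 84.3  25.  112. ]]
```

View pics/scene0_ov.png

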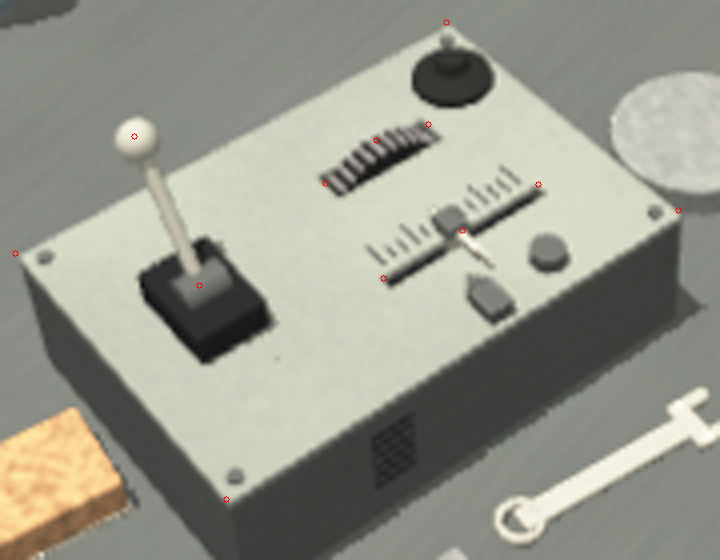

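View pics/side0_ov.png

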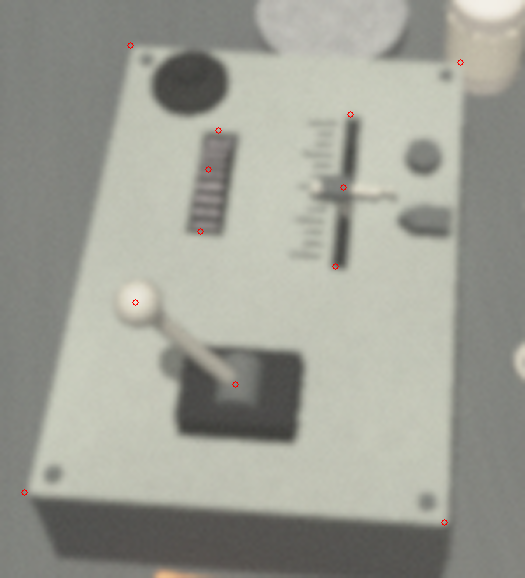

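Run:
```python
from h import *
np.set_printoptions(precision=4,suppress=True)
C=[(-120,-170),(-120,170),(120,170),(120,-170)]
for n,b,k,q in (('scene0',(130,170),4,[(22,258),(447,26),(680,214),(231,500)]),('side0',(160,165),3.5,[(30,495),(132,47),(463,64),(448,523)])):
    _,_,c=load(n);X=c.plane(np.array(q)/k+b,.1)[:,:2]
    A=np.array(C)/1000.;M=X.mean(0);H=A.T@(X-M);print(n,M,np.degrees(np.arctan2(H[0,1]-H[1,0],H[0,0]+H[1,1])))
from workcell import bot,viewer
from scipy.spatial.transform import Rotation as R
s=bot.observe();q=s['tool_rot'];T=R.from_quat([*q[1:],q[0]]).as_matrix();print(T)
c=Cam(viewer.get_calibration('wrist'));print('cam in tool',T.T@(c.C-s['eef_pos']),'cam axes in tool\n',(T.T@c.R.T))
```

```text
scene0 [ 0.5591 -0.0819] -14.72699454946596
side0 [ 0.5575 -0.0824] -14.744818707177386
[[-0.9188  0.3948 -0.0007]
 [ 0.3948  0.9188 -0.0011]
 [ 0.0003 -0.0013 -1.    ]]
cam in tool [ 0.0783 -0.0008 -0.1428] cam axes in tool
 [[-0.0003 -0.952  -0.306 ]
 [ 1.     -0.0005  0.0005]
 [-0.0006 -0.306   0.952 ]]
```

```bash
sed -i 's/-14.9/-14.74/; s/\[.5557,-.0807\]/[.5583,-.0822]/' h.py
cat >> h.py <<'E'
def go(x,y,z):
    "print turn and tool-axes shift (cm) to console mm point, tool x = console -x"
    from workcell import bot
    from scipy.spatial.transform import Rotation as R
    s=bot.observe();q=s['tool_rot'];T=R.from_quat([*q[1:],q[0]]).as_matrix()
    X=-np.r_[RY[:,0],0];Z=np.array([0,0,-1.]);D=np.c_[X,np.cross(Z,X),Z]
    print('t',s['t'],'tcp con',con(s['eef_pos']).round(1),'F',s['wrist_force'].round(2))
    print('turn',R.from_matrix(T.T@D).as_rotvec().round(3),'cur axes',((T.T@(w(x,y,z)-s['eef_pos']))*100).round(2),'aligned axes',((D.T@(w(x,y,z)-s['eef_pos']))*100).round(2))
E
python3 -c "
from h import *;go(-110,-105,250)"
```

```text
t 0.15 tcp con [[-475.9  505.7  230.6]] F [-0.13  0.11  0.23]
turn [-0.001 -0.    -0.149] cur axes [-45.22 -54.99  -1.88] aligned axes [-36.59 -61.07  -1.94]
```

Request:
servo_tool(
  steps=[
    [[0,0,-0.075,0,0,-1,0],[0,0,-0.075,0,0,-1,0],[0,0,0,-2.4,-4.07,0,0],[0,0,0,-2.4,-4.07,0,0],[0,0,0,-2.4,-4.07,0,0],[0,0,0,-2.4,-4.07,0,0],[0,0,0,-2.4,-4.07,0,0],[0,0,0,-2.4,-4.07,0,0],[0,0,0,-2.4,-4.07,0,0],[0,0,0,-2.4,-4.07,0,0],[0,0,0,-2.4,-4.07,0,0],[0,0,0,-2.4,-4.07,0,0],[0,0,0,-2.4,-4.07,0,0],[0,0,0,-2.4,-4.07,0,0],[0,0,0,-2.4,-4.07,0,0]],
  ],
  newtons=20,
)

```text
t: 1.65
eef_pos: [0.4015, -0.0791, 0.2501]
tool_rot: [0.002, 0.119, 0.993, -0.002]
wrist_force: [1.1, 0.2, 0.5]
width: 0.002
```

```bash
python3 -c "
from h import *;go(-110,-105,195);grab('wrist','wr1')"
```

```text
t 1.65 tcp con [[-152.4  -36.9  250.1]] F [1.12 0.24 0.52]
turn [-0.004  0.004  0.02 ] cur axes [-4.08 -6.87  5.55] aligned axes [-4.24 -6.81  5.51]
```

View pics/wr1.png

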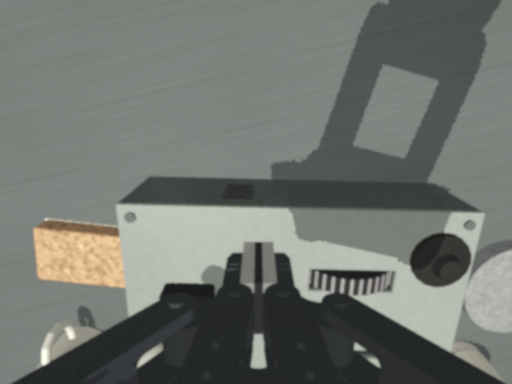

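Request:
servo_tool(
  steps=[
    [[0,0,0.02,0,-3.5,1,0],[0,0,0,0,-3.3,1.5,0],[0,0,0,-2,0,1.5,0],[0,0,0,-2.2,0,1.5,0],[0,0,0,0,0,0,0]],
  ],
)

```text
t: 2.2
eef_pos: [0.4269, -0.1709, 0.1944]
tool_rot: [0.003, 0.135, 0.991, -0.005]
wrist_force: [-0.4, -0.3, -0.3]
width: 0.002
```

Run:
```python
from h import *;go(30,-105,195)
p,d,c=grab('side','si1');crop(p,(140,165,310,330),3.5,'si1c')
```

```text
t 2.2 tcp con [[-104.5 -119.2  194.4]] F [-0.39 -0.27 -0.32]
turn [-0.009  0.007 -0.015] cur axes [-13.43   1.62   0.02] aligned axes [-13.45   1.42  -0.06]
```

View pics/si1c.png

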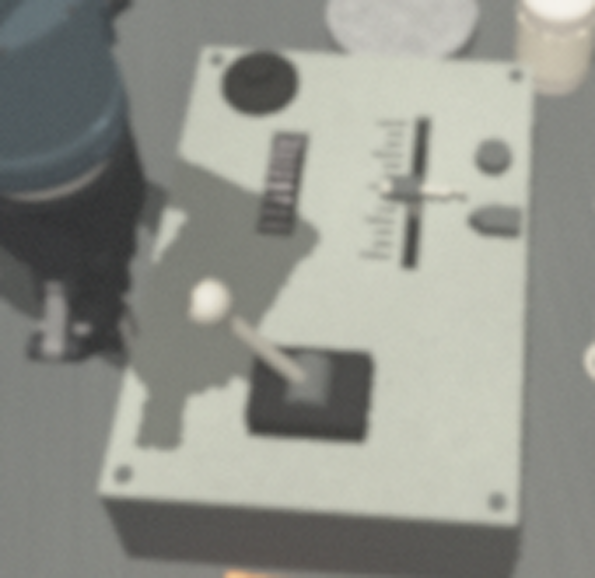

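Request:
servo_tool(
  steps=[
    [[0,0,-0.015,0,1.4,0,0],[0,0,0,-1,0,0,0],[0,0,0,-2,0,0,0],[0,0,0,-2,0,0,0],[0,0,0,-2,0,0,0],[0,0,0,-2,0,0,0],[0,0,0,-1.5,0,0,0],[0,0,0,0,0,0,0]],
  ],
)

```text
t: 3.05
eef_pos: [0.5374, -0.1776, 0.2022]
tool_rot: [0.006, 0.123, 0.992, -0.007]
wrist_force: [0.4, -0.7, -0.2]
width: 0.004
```

Run:
```python
from h import *;go(20,-105,195)
p,d,c=grab('side','si2');crop(p,(140,165,310,330),3.5,'si2c')
```

```text
t 3.05 tcp con [[  4.1 -97.6 202.2]] F [ 0.43 -0.69 -0.18]
turn [-0.012  0.013  0.011] cur axes [-1.57 -0.75  0.75] aligned axes [-1.59 -0.74  0.72]
```

View pics/si2c.png

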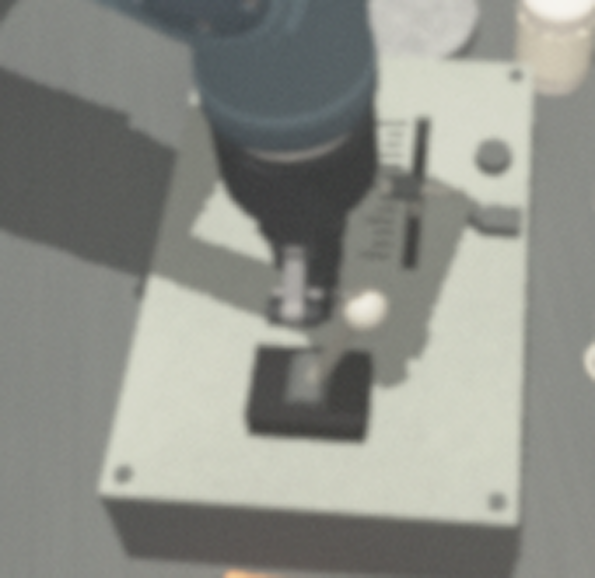

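Lever is moving; ball now at about (365,308) in the crop. Continue to the end, correcting y and z drift.

Request:
servo_tool(
  steps=[
    [[0,0,0.01,-0.5,-0.7,0.5,0],[0,0,0,-0.7,0,0.2,0],[0,0,0,-0.5,0,0,0],[0,0,0,-0.3,0,0,0],[0,0,0,0,0,0,0]],
  ],
)

```text
t: 3.6
eef_pos: [0.5473, -0.1867, 0.1946]
tool_rot: [-0.003, 0.128, 0.992, -0.005]
wrist_force: [-0.9, 1.0, 0.5]
width: -0.001
```

Run:
```python
from h import *;go(20,-105,195)
p,d,c=grab('side','si3');crop(p,(140,165,310,330),3.5,'si3c')
print((c.proj([w(43,-105,210)])[0]-[140,165])*3.5)
```

```text
t 3.6 tcp con [[  15.9 -103.9  194.6]] F [-0.91  1.04  0.5 ]
turn [-0.011 -0.006  0.001] cur axes [-0.41 -0.12 -0.04] aligned axes [-0.41 -0.11 -0.04]
[389.18143745 315.00347884]
```

View pics/si3c.png

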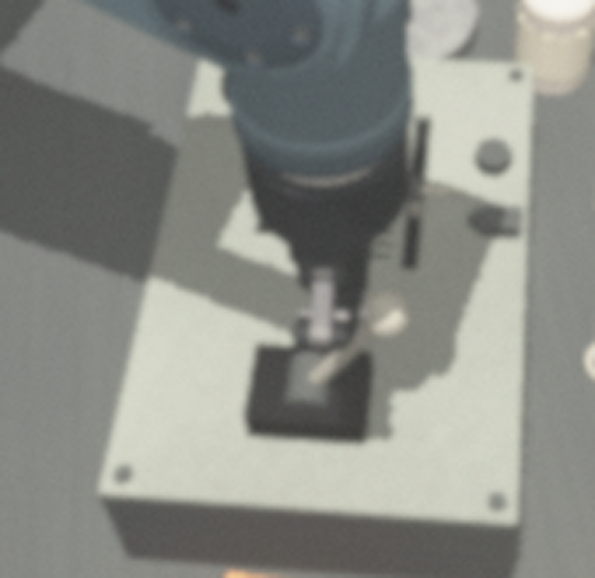

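Request:
servo_tool(
  steps=[
    [[0,0,0,-0.4,0,0,0],[0,0,0,-0.4,0,0,0],[0,0,0,-0.4,0,0,0],[0,0,0,-0.3,0,0,0]],
  ],
)

```text
t: 4.05
eef_pos: [0.5477, -0.1868, 0.1946]
tool_rot: [-0.022, 0.128, 0.992, -0.002]
wrist_force: [-14.8, 3.4, 10.5]
width: -0.001
```

Run:
```python
from h import *;go(-30,-105,195)
```

```text
t 4.05 tcp con [[  16.3 -103.8  194.6]] F [-14.82   3.44  10.49]
turn [-0.01  -0.042  0.001] cur axes [ 4.63 -0.11  0.16] aligned axes [ 4.63 -0.12 -0.04]
```

Request:
servo_tool(
  steps=[
    [[0,0,0,2,0,0,0],[0,0,0,2.5,0,-1,0],[0,-0.04,0,1,0,-3,0],[0,0,0,0,3,-2,0],[0,0,0,0,4,0,0],[0,0,0,0,4,0,0],[0,0,0,0,2,0,0],[0,0,0,0,0,0,0]],
  ],
)

```text
t: 4.85
eef_pos: [0.5311, -0.0448, 0.2596]
tool_rot: [0.004, 0.131, 0.991, -0.005]
wrist_force: [-0.6, -0.4, 0.1]
width: -0.001
```

Run:
```python
from h import *;go(-45,55,240)
from workcell import bot; print(bot.observe()['joint_pos'])
p,d,c=grab('side','si4');crop(p,(140,165,310,330),3.5,'si4c')
p,d,c=grab('scene','sc4');crop(p,(130,170,310,310),4,'sc4c')
```

```text
t 4.85 tcp con [[-35.8  29.2 259.6]] F [-0.6  -0.44  0.12]
turn [-0.009  0.008 -0.005] cur axes [0.95 2.59 1.93] aligned axes [0.92 2.58 1.96]
[-0.30194955  0.05796882  1.68499466 -0.00839153  1.38994181 -1.60913798]
```

View pics/si4c.png

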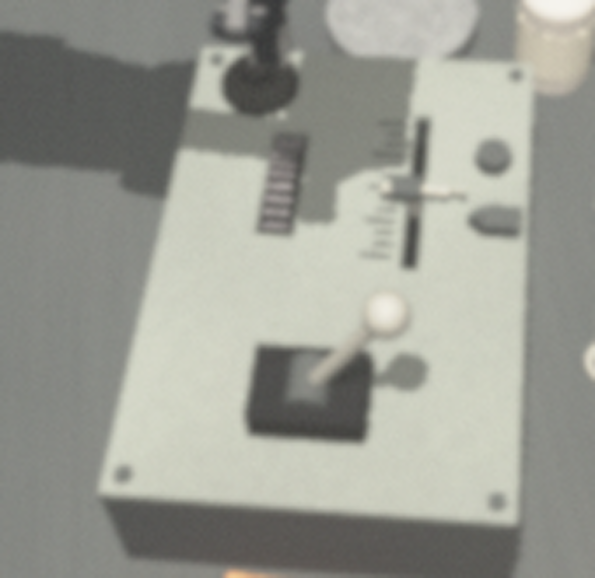

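View pics/sc4c.png

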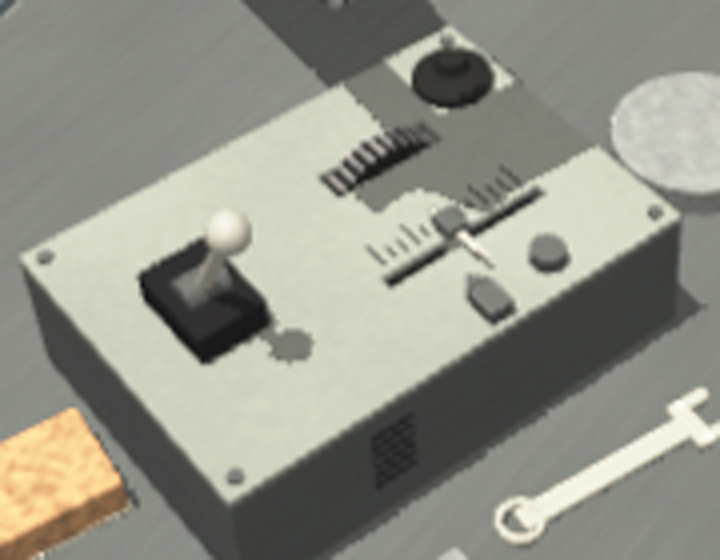

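Request:
servo_tool(
  steps=[
    [[0,0,0.149,0,0,0,0],[0,0,0.149,0,0,0,0],[0,0,0.149,0,0,0,0],[0,0,0.149,0,0,0,0],[0,0,0.149,0,0,0,0],[0,0,0.149,0,0,0,0],[0,0,0.149,0,0,0,0],[0,0,0.149,0,0,0,0],[0,0,0.149,0,0,0,0],[0,0,0.149,0,0,0,0],[0,0,0.149,0,0,0,0],[0,0,0.149,0,0,0,0],[0,0,0.149,0,0,0,0],[0,0,0.149,0,0,0,0],[0,0,0.149,0,0,0,0],[0,0,0.149,0,0,0,0],[0,0,0.149,0,0,0,0],[0,0,0.149,0,0,0,0],[0,0,0.149,0,0,0,0],[0,0,0,0,0,0,0]],
  ],
)

```text
t: 6.95
eef_pos: [0.5268, -0.0797, 0.2557]
tool_rot: [0.009, 1.0, 0.009, 0.001]
wrist_force: [0.2, -0.0, -0.2]
width: -0.0
```

```bash
sed -i 's/X=-np.r_/X=np.r_/; s/tool x = console -x/tool x = console +x/' h.py
python3 - <<'E'
from h import *;go(-45,68,150)
grab('wrist','wr5')
E
```

```text
t 6.95 tcp con [[-31.1  -5.6 255.7]] F [ 0.17 -0.01 -0.2 ]
turn [ 0.019 -0.004  0.274] cur axes [ 0.65 -7.66 10.42] aligned axes [-1.39 -7.36 10.57]
```

View pics/wr5.png

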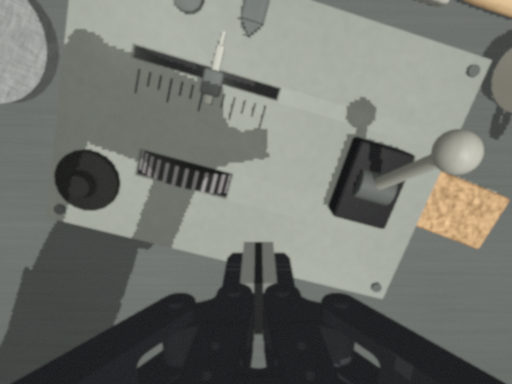

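Request:
servo_tool(
  steps=[
    [[0,0,0.137,0,0,0,0],[0.02,0,0.137,0,0,0,0],[0,0,0,-1,-3.5,1,0],[0,0,0,0,-3,2,0],[0,0,0,0,0,0,0]],
  ],
)

```text
t: 7.5
eef_pos: [0.5339, -0.0182, 0.2252]
tool_rot: [-0.0, 0.992, -0.126, 0.003]
wrist_force: [-0.2, 0.5, -0.5]
width: -0.001
```

Run:
```python
from h import *;go(-45,68,150)
p,d,c=grab('wrist','wr6')
print('wheel top, slot ends px',c.proj([w(-45,55,112),w(-45,13,100),w(-45,97,100),w(45,-7,100),w(45,117,100)]).round(0).tolist())
```

```text
t 7.5 tcp con [[-39.9  55.7 225.2]] F [-0.25  0.5  -0.52]
turn [-0.002 -0.007  0.006] cur axes [-0.56 -1.22  7.52] aligned axes [-0.51 -1.23  7.52]
wheel top, slot ends px [[258.0, 196.0], [309.0, 192.0], [208.0, 191.0], [342.0, 77.0], [176.0, 76.0]]
```

View pics/wr6.png

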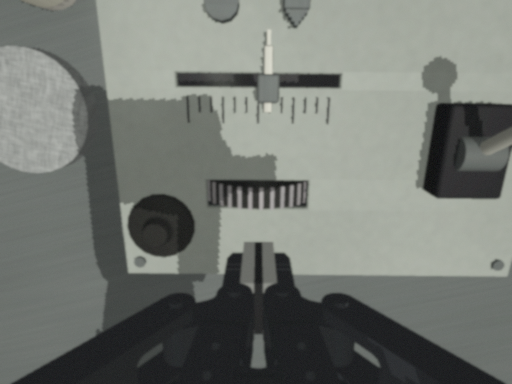

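```bash
cat >> h.py <<'E'
def meas(name,tip,arr):
    p,d,c=load(name)
    t=con(c.plane(tip,.1085))[0];a=con(c.plane(arr,.112))[0];print('tip',t.round(1),'arrow',a.round(1),'dy needed',round(a[1]-t[1],1),'rim mm',round((a[1]-t[1])*50/30,1))
E
python3 - <<'E'
from h import *
p,d,c=load('wr6');crop(p,(190,0,350,110),5,'wr6c');meas('wr6',(268,30),(295,27))
E
```

```text
tip [ 75.6  49.  108.5] arrow [ 77.1  30.5 112. ] dy needed -18.5 rim mm -30.8
```

View pics/wr6c.png

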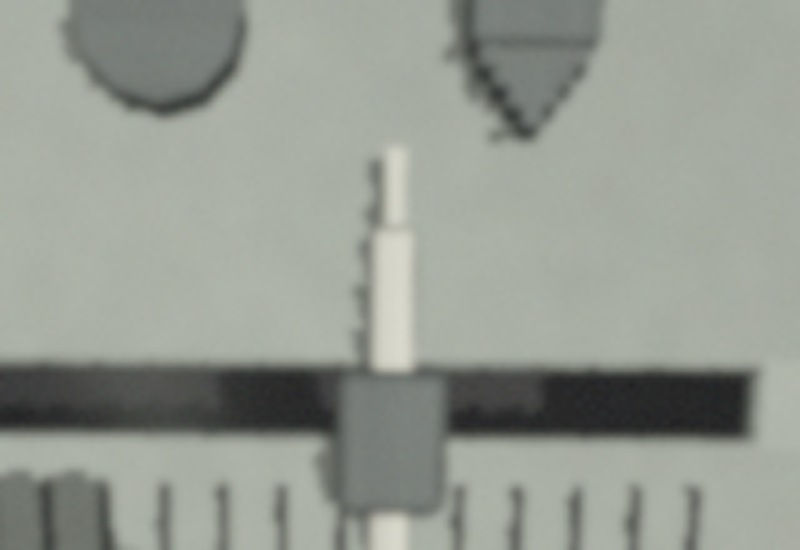

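Request:
servo_tool(
  steps=[
    [[0,0,0,-0.5,-1.5,2,0],[0,0,0,0,0,3,0],[0,0,0,0,0,2,0],[0,0,0,0,0,1,0],[0,0,0,0,0,0,0]],
  ],
)

```text
t: 8.05
eef_pos: [0.5375, -0.0096, 0.1487]
tool_rot: [0.002, 0.993, -0.121, 0.008]
wrist_force: [-0.2, 0.2, 0.6]
width: -0.0
```

Run:
```python
from h import *;go(-45,70,112)
```

```text
t 8.05 tcp con [[-38.6  64.9 148.7]] F [-0.25  0.2   0.62]
turn [ 0.002 -0.017  0.014] cur axes [-0.7  -0.53  3.66] aligned axes [-0.64 -0.51  3.67]
```

Request:
servo_tool(
  steps=[
    [[0,-0.017,0.014,-0.6,-0.6,0.8,0],[0,0,0,0,0,1,0],[0,0,0,0,0,0.5,0],[0,0,0,0,0,0.3,0],[0,0,0,0,0,0,0]],
  ],
)

```text
t: 8.55
eef_pos: [0.5352, -0.0036, 0.1239]
tool_rot: [0.001, 0.992, -0.129, 0.002]
wrist_force: [0.2, -0.1, 0.8]
width: 0.003
```

Run:
```python
from h import *;go(-45,70,112)
```

```text
t 8.55 tcp con [[-42.4  70.1 123.9]] F [ 0.2  -0.12  0.81]
turn [ 0.002 -0.004 -0.001] cur axes [-0.27  0.01  1.19] aligned axes [-0.26  0.01  1.19]
```

Request:
servo_tool(
  steps=[
    [[0,0,0,-0.25,0,0.5,0],[0,0,0,0,0,0.4,0],[0,0,0,0,0,0.2,0],[0,0,0,0,0,0,0]],
  ],
)

```text
t: 8.95
eef_pos: [0.533, -0.0029, 0.1126]
tool_rot: [0.001, 0.992, -0.128, 0.003]
wrist_force: [-0.1, -0.6, -0.1]
width: -0.001
```

Run:
```python
from h import *;go(-45,40,111)
```

```text
t 8.95 tcp con [[-44.6  70.2 112.6]] F [-0.13 -0.58 -0.07]
turn [ 0.002 -0.005 -0.   ] cur axes [-0.04  3.02  0.17] aligned axes [-0.04  3.02  0.16]
```

Request:
servo_tool(
  steps=[
    [[0,0,0,0,0,0.15,0],[0,0,0,0,0,0.15,0],[0,0,0,0,0,0,0]],
  ],
)

```text
t: 9.25
eef_pos: [0.5336, -0.003, 0.1105]
tool_rot: [0.001, 0.992, -0.128, 0.003]
wrist_force: [-2.9, 0.2, 4.9]
width: 0.004
```

Run:
```python
from h import *;go(-45,40,111)
```

```text
t 9.25 tcp con [[-44.1  70.3 110.5]] F [-2.91  0.2   4.92]
turn [ 0.002 -0.006 -0.   ] cur axes [-0.09  3.03 -0.04] aligned axes [-0.09  3.03 -0.05]
```

Request:
servo_tool(
  steps=[
    [[0,0,0,0,0.4,0,0],[0,0,0,0,0.5,0,0],[0,0,0,0,0.5,0,0],[0,0,0,0,0,0,0]],
  ],
)

```text
t: 9.65
eef_pos: [0.5297, -0.0172, 0.1114]
tool_rot: [0.001, 0.992, -0.128, 0.003]
wrist_force: [-1.5, -0.1, 5.1]
width: -0.003
```

Run:
```python
from h import *;go(-45,40,110.5)
p,d,c=grab('wrist','wr7')
```

```text
t 9.65 tcp con [[-44.2  55.5 111.4]] F [-1.46 -0.05  5.05]
turn [ 0.001 -0.006  0.   ] cur axes [-0.08  1.55  0.09] aligned axes [-0.08  1.55  0.09]
```

View pics/wr7.png

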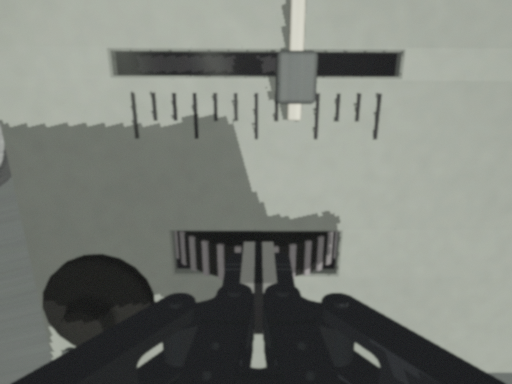

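Request:
servo_tool(
  steps=[
    [[0,0,0,0,0.5,0.05,0],[0,0,0,0,0.5,0.05,0],[0,0,0,0,0.45,0.03,0],[0,0,0,0,0,0,0]],
  ],
)

```text
t: 10.1
eef_pos: [0.5256, -0.0328, 0.11]
tool_rot: [0.001, 0.992, -0.128, 0.003]
wrist_force: [-2.6, 0.3, 4.5]
width: 0.005
```

Run:
```python
from h import *;go(-45,40,110.5)
```

```text
t 10.1 tcp con [[-44.2  39.5 110. ]] F [-2.57  0.35  4.51]
turn [ 0.002 -0.006  0.   ] cur axes [-0.08 -0.05 -0.05] aligned axes [-0.08 -0.05 -0.05]
```

Lift straight up and measure.

Request:
servo_tool(
  steps=[
    [[0,0,0,0,0,-0.5,0],[0,0,0,0,0,-2,0],[0,0,0,0,0,-4,0],[0,0,0,0,0,-3,0],[0,0,0,0,0,0,0],[0,0,0,0,0,0,0]],
  ],
)

```text
t: 10.7
eef_pos: [0.5246, -0.0327, 0.2061]
tool_rot: [0.001, 0.992, -0.129, 0.002]
wrist_force: [-1.1, -0.7, 0.0]
width: -0.006
```

Run:
```python
from h import *;go(-45,40,110.5)
p,d,c=grab('wrist','wr8');crop(p,(190,0,350,110),5,'wr8c')
print(c.proj([w(45,-7,100),w(45,117,100)]))
```

```text
t 10.7 tcp con [[-45.2  39.3 206.1]] F [-1.06 -0.74  0.02]
turn [ 0.002 -0.005 -0.001] cur axes [-0.02 -0.08  9.56] aligned axes [ 0.02 -0.07  9.56]
[[323.87384949  67.17331792]
 [144.3709518   67.3528049 ]]
```

View pics/wr8c.png

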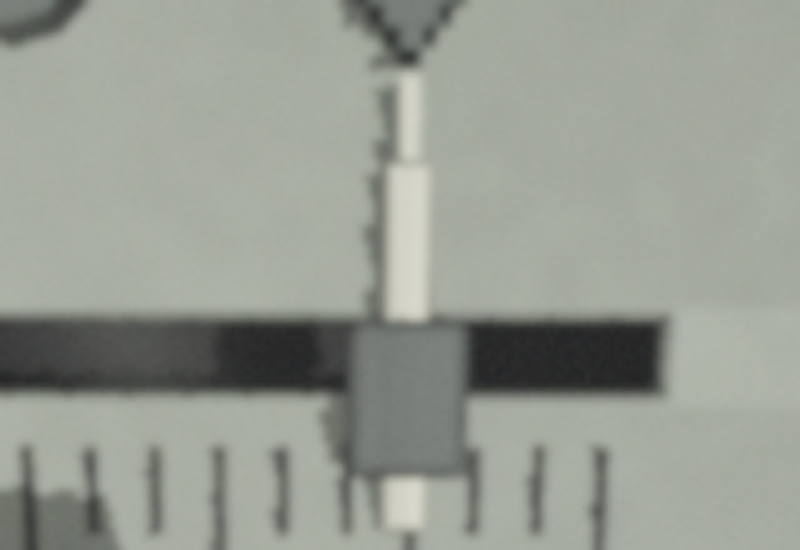

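Request:
servo_tool(
  steps=[
    [[0,0,0,0,0,-4,0],[0,0,0,0,0,-2,0],[0,0,0,2.8,2.8,0,0],[0,0,0,2.8,2.8,0,0],[0,0,0,2.8,2.8,0,0],[0,0,0,2.8,2.8,0,0],[0,0,0,2,2,0,0],[0,0,0,0,0,0,0]],
  ],
)

```text
t: 11.55
eef_pos: [0.6174, -0.1966, 0.2531]
tool_rot: [-0.001, 0.992, -0.127, -0.007]
wrist_force: [-0.2, -0.7, -0.6]
width: -0.002
```

Run:
```python
from h import *;go(95,-105,195)
p,d,c=grab('scene','sc9');crop(p,(130,170,310,310),4,'sc9c')
```

```text
t 11.55 tcp con [[ 86.3 -95.6 253.1]] F [-0.16 -0.75 -0.57]
turn [-0.001  0.014  0.003] cur axes [0.95 0.95 5.8 ] aligned axes [0.87 0.94 5.81]
```

View pics/sc9c.png

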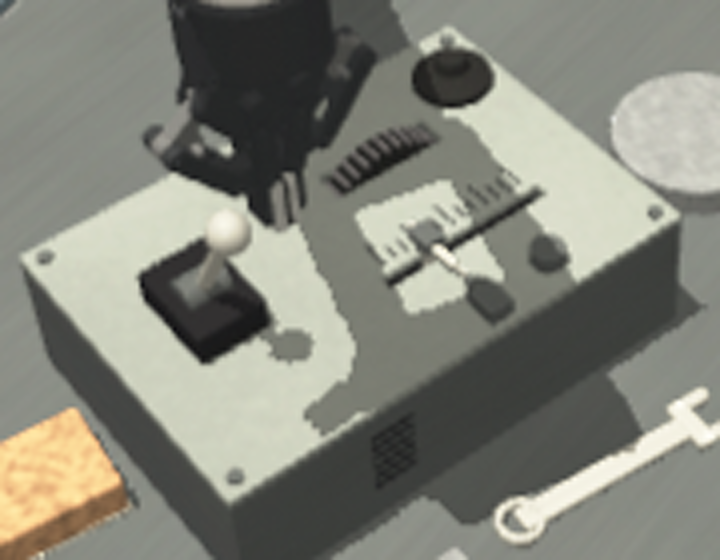

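Request:
servo_tool(
  steps=[
    [[0,0.014,0,0.9,0.9,1,0],[0,0,0,0,0,2,0],[0,0,0,0,0,2,0],[0,0,0,0,0,0.5,0],[0,0,0,0,0,0,0]],
  ],
)

```text
t: 12.1
eef_pos: [0.6213, -0.2029, 0.1903]
tool_rot: [-0.002, 0.992, -0.125, -0.002]
wrist_force: [0.3, 0.8, -0.1]
width: 0.0
```

Run:
```python
from h import *;go(-30,-105,195)
```

```text
t 12.1 tcp con [[  91.6 -100.7  190.3]] F [ 0.26  0.8  -0.08]
turn [-0.004  0.004  0.007] cur axes [-12.16   0.35  -0.41] aligned axes [-12.16   0.43  -0.47]
```

Request:
servo_tool(
  steps=[
    [[0,0,0.007,-1.5,0.4,-0.4,0],[0,0,0,-2,0,0,0],[0,0,0,-2,0,0,0],[0,0,0,-2,0,0,0],[0,0,0,-1.5,0,0,0],[0,0,0,0,0,0,0]],
  ],
)

```text
t: 12.7
eef_pos: [0.5335, -0.1826, 0.1997]
tool_rot: [-0.0, 0.992, -0.127, 0.003]
wrist_force: [0.1, -0.3, 0.0]
width: 0.001
```

Run:
```python
from h import *;go(-28,-105,195)
```

```text
t 12.7 tcp con [[   1.6 -103.4  199.7]] F [ 0.14 -0.26  0.03]
turn [-0.002 -0.007  0.003] cur axes [-2.96  0.15  0.45] aligned axes [-2.96  0.16  0.47]
```

Request:
servo_tool(
  steps=[
    [[0,0,0,-1,0.15,0.5,0],[0,0,0,-1,0,0,0],[0,0,0,-0.6,0,0,0],[0,0,0,-0.4,0,0,0],[0,0,0,-0.4,0,0,0],[0,0,0,-0.3,0,0,0]],
  ],
)

```text
t: 13.3
eef_pos: [0.5004, -0.1756, 0.1982]
tool_rot: [0.001, 0.992, -0.126, 0.009]
wrist_force: [12.2, -3.5, -6.0]
width: -0.002
```

Run:
```python
from h import *;go(-28,-105,195)
```

```text
t 13.3 tcp con [[ -32.2 -105.   198.2]] F [12.17 -3.51 -6.  ]
turn [ 0.    -0.018  0.004] cur axes [ 0.42 -0.    0.33] aligned axes [ 0.42 -0.    0.32]
```

Stop reached at run (force 12 N at TCP x = −32 mm). Back off, rise, and look.

Request:
servo_tool(
  steps=[
    [[0,0,0,2,0,0,0],[0,0,0,2.5,0,0,0],[0,-0.018,0,1,0,-3,0],[0,0,0,0,0,-4,0],[0,0,0,0,-2,-4,0],[0,0,0,-2,-4,0,0],[0,0,0,-2,-4,0,0],[0,0,0,-2,-4,0,0],[0,0,0,0,0,0,0]],
  ],
)

```text
t: 14.2
eef_pos: [0.531, -0.0356, 0.3136]
tool_rot: [-0.001, 0.992, -0.129, -0.002]
wrist_force: [-0.4, 0.2, 0.4]
width: -0.001
```

Run:
```python
from h import *;go(-28,40,280)
p,d,c=grab('wrist','wr10')
print(c.proj([w(-53,-105,210)]))
p,d,c=grab('scene','sc10');crop(p,(130,170,310,310),4,'sc10c');print((c.proj([w(-53,-105,210)])-[130,170])*4)
```

```text
t 14.2 tcp con [[-38.2  38.1 313.6]] F [-0.43  0.17  0.4 ]
turn [-0.002  0.004 -0.001] cur axes [ 1.04 -0.18  3.35] aligned axes [ 1.02 -0.19  3.36]
[[442.31983366 210.03437511]]
[[135.9570991  140.43102976]]
```

View pics/wr10.png

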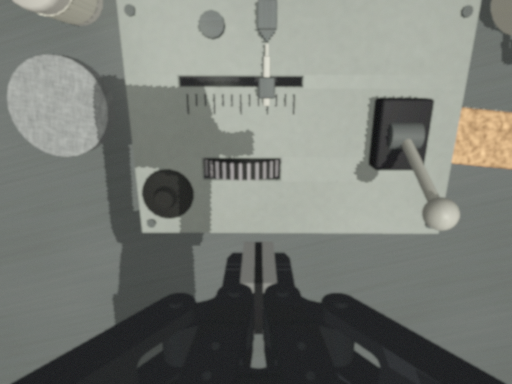

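View pics/sc10c.png

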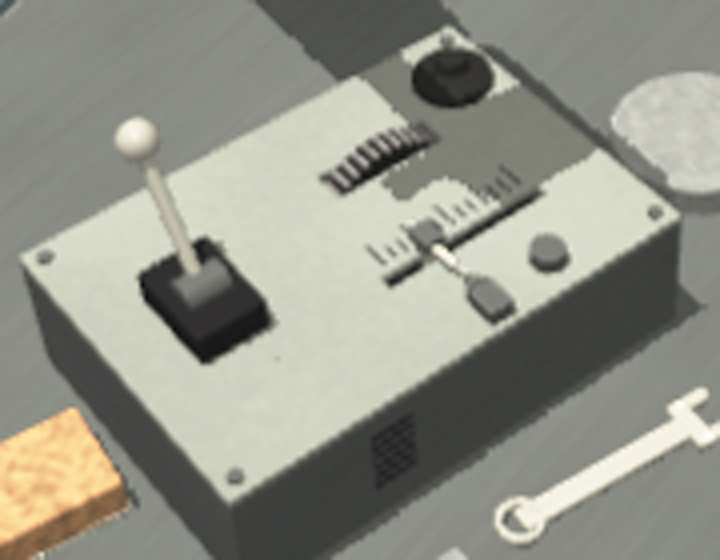

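```bash
python3 -c "
from workcell import bot
bot.finish_job();print(bot.observe()['t'])"
```

```text
the job is handed in; nothing more can be done
the job is handed in; nothing more can be done
```

The job is done and handed in at about 14.3 s of the 54 s allowed; no verdict was reported.

- **Lever to hold:** I pushed it until it met a solid stop at about 15 N. The ball was then within about 1 mm of where it should stand at hold.
- **Wheel:** I rolled it about 31 mm towards the console's -y in one stroke, with about 5 N on top, then lifted the finger off.
- **Pointer:** the wrist view put the pointer tip in line with the arrow point, within about 0.3 mm. The scene view and a second wrist view after the lever move agreed.
- **Lever back to run:** I pushed it until it stopped at about 12 N. In the scene view the ball is back where it started; in the wrist view it was about 4 pixels from its predicted place, which I put down to calibration.
- **Bystanders:** those in the last views looked unmoved, but I did not check each one, and the arm never went near them.

At hand-in the gripper was clear, about 0.31 m up, with no force beyond sensor noise.

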